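Stand the inclined plane upright and true it with the try square

ROBOT

A 6-joint arm with a two-finger parallel gripper is mounted at the origin on the work surface. World frame = base frame: x ahead of the robot, y to its left, z up, the work surface at z = 0. Lengths are in m, angles in rad, forces in N, time in s.
With the tool pointing down it reaches from about 0.4 to 0.825 m from the base axis. Payload 7 kg.
Tool frame: the origin (TCP) lies at the very end of the fingers, on their centre line; the grasp point (between the pads) lies 19 mm behind it; z points along the fingers, x is the direction in which the jaws open and shut, and the axes are right-handed (so a half turn about z gives the same grasp; the last joint's range is limited). The gripper opens to 88 mm and grips with 3 to 60 N. Pads are 19 mm wide; open, the fingers measure 130 mm over their backs; the gripper's body (78 mm by 193 mm) begins 47 mm behind the grasp point.
Start: joints at [1.589, 0.359, 0.012, 0, -1.224, -0.288], TCP at [0.18, 0.651, 0.227] pointing down, gripper open.
Joint ranges: [-3.07, 3.07], [-1.43, 2.12], [-1.02, 1.25], [-3.03, 1.67], [-3.05, -0], [-3.03, 3.03]. Speed limits (rad/s): [2.39, 2.39, 3.01, 3.14, 3.14, 3.14].

INTERFACE

Orientations are given as [roll, pitch, yaw] about the fixed x, y, z axes, in that order (R = Rz(yaw) Ry(pitch) Rx(roll)).
In Python, from station import telemetry, grab_frame, arm, regions_of, pinpoint gives the robot as it stands. The module is installed in compiled form; this text tells all that it offers.
- The arm moves only by the shell command python3 -m inch 'ROWS' [FORCE]. ROWS is text: rows parted by semicolons, each of 7 numbers parted by spaces: the opening, from 0 (shut) to 1 (fully open), then the shift along the world's x, y, z in cm, then the turn, a rotation vector about the world's x, y, z in degrees. A call has 1 to 12 rows; each row is the pose to reach, as a shift and turn from the pose measured when the call began; what a row does not reach only later rows make up. A row lasts 1/8 s, in which the tool goes at most 62.5 mm and 10.7 degrees, less where a joint would pass 70% of its speed; a pose out of reach is approached as far as the arm can. A call with a gripper value outside its range is refused whole. The fingers move at their own pace and stop on an object; FORCE is the grip in N (left out, the last holds). Time passes only in rows, so rows that repeat a pose let the fingers close. It gives the time, the measured TCP pose, the force and the opening at its end, in the units of the state.
- telemetry.get_state(): the state, without advancing time (a new reading comes with each control period).
- grab_frame(name): name is "scene" or "side" or "wrist"; returns a dict with "pixels" (420x560x3 uint8, red, green, blue), "fx", "fy", "cx", "cy" (pixels), "dist_coeffs" ([k1, k2, p1, p2, k3] as OpenCV has them; the pictures are not rectified), "R" (3x3) and "t" (3): a world point X has camera coordinates R X + t. Camera axes: x right, y down, z forward; pixel columns grow to the right and rows downward; lengths in m; the calibration is good to about 2 mm. A picture is of the moment at which its call begins. There is no depth.
- arm.job_done(): hands the job in, once; it reports no verdict.
Trained networks look in the newest picture that a camera, given by its name, has taken for a name from the list of things; names that differ only in an ending like _2 or _b are one class to them, and where a whole thing is asked for, a point or a joint stands for the part that bears it (a point fixed in the world has none). Each returns a list of dicts, best first, with "p" (0 to 1); they miss things now and then, are a little off and sometimes report something else, mostly with a low value. They report only what shows in the picture. A call takes as long as a camera call. They do not tell look-alikes from the thing itself.
- regions_of(camera, name): "pixels" (420x560 bool, what is visible of it) and "bbox" ([left, top, right, bottom] in pixels, round what is visible of it).
- pinpoint(camera, name): "location" ([column, row] in pixels: a listed point, or the origin of a listed thing).
The state is a dict: "t": time; "q": joint angles; "qd": joint speeds; "joint_efforts": joint torques, N m; "eef_pos": TCP position; "ee_rot": TCP orientation; "force": force on the tool from outside, world axes, zero at the start; "moment": the same for the moment, N m; "width": finger opening in m.
Only numpy, scipy, OpenCV 4.12 (cv2) and the standard library are available. Lean on these libraries where they do the work, as an engineer would, in place of code of your own. Each camera call takes 0.05 s, during which the arm holds its last target. There are 200 camera calls.

TASK

I want to set the right-angle mark of this inclined plane: first swing its hinged plank up until it stands about upright, a shade under rather than past the vertical. Then take the wooden try square, stand its blade flat on the base board with the back of its stock facing the plank, and press it firmly down and into the corner, straight and not skewed, until both faces touch flush and the plank is brought truly upright against it. Finish while still gripping the square and keeping it pressed, some 5 to 10 N both down on the board and against the plank, so that I can tighten the clamp nut; leave the cup, the weight and the wooden sled where they are.

Things in the scene. Friction and masses are not known exactly. Their poses are not given: they have to be found in the camera images.
- base_board: White base board of the inclined plane, fixed: 146 (x) by 320 (y) by 20 mm. Origin centre of underside, z up. Plank hinged near its +y end, swings in its y-z plane. Corner: board top (z = 20) meets the upright plank's inner face (y = 123 mm). Quadrant and clamp nut along the -x edge: x -58 to -85, y 40 to 160, 125 mm high. Pivot cheeks at x = -49, +49, 58 mm high.
- pivot (a point): Hinge axis of the plank, on the centre line: at (0, 130, 36) mm in base_board's frame, axis along base_board's x. Same axes as base_board.
- plank (a joint): Angle of the white plank, rad: 0 flat over the base board, free end toward the board's -y; 1.571 upright; stop at 1.85. Starts part-way up and stays where it is put (clamp nut lightly nipped, 0.40 N m of friction; plank 0.2 kg: 2 to 3 N at the free end moves it). About 4 N from the top of the square's stock also pushes it up.
- plank_tip (a point): Middle of the edge between the plank's free end and its inner (base-side) face. Plank 90 mm wide, 14 thick, 250 from pivot to free end; pivot mid-thickness, so the inner face is 7 mm to the base side of it. A lip 8 mm high crosses the outer face near the free end. Site's -y runs from pivot to free end, -z points out of the inner face.
- square: Loose all-wood try square, 0.15 kg (may differ by a third), standing on the bench on its blade's long edge. Dark stock 24 thick (x), 34 wide (y), 130 mm tall (z), upright at the +y end; pale blade 10 thick (x), 36 tall, along y; 200 mm overall. Origin middle of underside, z up. Stock's outer face, to go against the plank, at y = +100; blade's free end y = -100 mm.
- square_heel (a point): Outer corner of the square, at the bottom of the stock's outer face, mid-thickness (0, 100, 0 mm in the square's frame). Same axes as the square.
- square_grip (a point): Point on the blade's centre line to grip across its 10 mm thickness from above, clear of the stock (0, -20, 20 mm in the square's frame). Same axes as the square.
- cup: Bystander: plastic cup, 72 mm across the rim, 75 mm high. Origin at the centre of its underside.
- weight: Bystander: steel 200 g laboratory weight, 38 mm across, 54 mm high. Origin at the centre of its underside.
- sled: Bystander: wooden friction block, 50 x 90 x 35 mm with a small hook. Origin at the centre of its underside.
Not all that is in view belongs to the job. Of the things that look like the square, take the one that is farthest to the robot's left at the start.

How it is judged:
By the outcome, as a careful person would: the job done as asked, in the order asked, and still so for the second after the job is handed in, while the arm keeps its last pose, push and grip.
It also fails if it takes over 64 s, if anything falls off the work surface, if the arm or the gripper's body presses on something with over 40 N, if the wrist force passes 120 N, or if a joint passes its speed limit or range.

## Working session

There is one attempt and no reset: what is moved stays moved. The work goes in short steps, Python scripts to look and compute and a shell command to move; the robot and the scene stay as the last step left them, time stands still between calls to the robot, and variables do not carry over. Pictures are saved under pics/ and viewed, about 8 in all and at most 12, crops included, and the job is handed in when it is done.

```bash
mkdir -p pics; ls
cat > h.py <<'E'
import numpy as np, cv2
from station import telemetry, grab_frame, arm, regions_of, pinpoint
def und(f,px):
    K=np.array([[f['fx'],0,f['cx']],[0,f['fy'],f['cy']],[0,0,1.]])
    p=cv2.undistortPoints(np.array(px,float).reshape(-1,1,2),K,np.array(f['dist_coeffs'],float)).reshape(-1,2)
    d=np.c_[p,np.ones(len(p))]@np.array(f['R']); o=-np.array(f['R']).T@np.array(f['t'])
    return o,d/np.linalg.norm(d,axis=1)[:,None]
def proj(f,X):
    K=np.array([[f['fx'],0,f['cx']],[0,f['fy'],f['cy']],[0,0,1.]])
    return cv2.projectPoints(np.array(X,float).reshape(-1,1,3),cv2.Rodrigues(np.array(f['R'],float))[0],np.array(f['t'],float),K,np.array(f['dist_coeffs'],float))[0].reshape(-1,2)
def tri(rays):
    A=np.zeros((3,3));b=np.zeros(3)
    for o,d in rays:
        P=np.eye(3)-np.outer(d,d);A+=P;b+=P@o
    X=np.linalg.solve(A,b)
    return X,[float(np.linalg.norm((np.eye(3)-np.outer(d,d))@(X-o))) for o,d in rays]
def onz(f,px,z):
    o,d=und(f,px); return o+d*((z-o[2])/d[:,2])[:,None]
def save(f,n): cv2.imwrite('pics/'+n+'.png',f['pixels'][:,:,::-1])
E
cat > look.py <<'E'
from h import *
fs={}
for c in ['scene','side','wrist']:
    f=fs[c]=grab_frame(c); print(c,'o',(-np.array(f['R']).T@np.array(f['t'])).round(3))
    for n in ['base_board','pivot','plank_tip','square','square_heel','square_grip','cup','weight','sled']:
        r=pinpoint(c,n)
        print(n,[(np.round(x['location'],1).tolist(),round(x['p'],2)) for x in r[:4]])
    save(f,'a_'+c)
cv2.imwrite('pics/a.png',cv2.resize(np.hstack([fs['scene']['pixels'],fs['side']['pixels']])[:,:,::-1],(1120,420)))
print(telemetry.get_state())
E
python3 look.py
```

```text
pics
scene o [ 1.292 -0.076  1.22 ]
base_board [([347.4, 241.2], 0.86)]
pivot [([395.6, 231.9], 0.75), ([246.1, 216.4], 0.56)]
plank_tip [([340.6, 205.7], 0.56)]
square [([243.5, 218.2], 0.94), ([159.2, 213.2], 0.9), ([117.6, 170.7], 0.82), ([230.1, 172.1], 0.69)]
square_heel [([240.0, 149.3], 0.92), ([276.1, 210.3], 0.81), ([183.4, 230.2], 0.77), ([87.0, 184.6], 0.75)]
square_grip [([118.3, 161.2], 0.87), ([155.7, 206.1], 0.68), ([238.1, 214.3], 0.59), ([223.3, 167.2], 0.56)]
cup [([241.7, 269.1], 0.73)]
weight [([475.0, 271.7], 0.53)]
sled [([238.4, 215.5], 0.72), ([480.2, 213.0], 0.58)]
side o [-0.045 -1.298  0.801]
base_board [([268.0, 204.1], 0.89)]
pivot [([246.5, 182.5], 0.78)]
plank_tip [([275.6, 154.1], 0.63)]
square [([252.7, 282.6], 0.91), ([331.8, 371.0], 0.89), ([291.7, 249.0], 0.83), ([342.6, 301.3], 0.68)]
square_heel [([221.3, 285.2], 0.83), ([379.9, 378.0], 0.79), ([343.8, 279.6], 0.75), ([272.9, 238.6], 0.66)]
square_grip [([262.5, 275.5], 0.76), ([322.4, 361.1], 0.65), ([343.4, 297.3], 0.6), ([297.4, 247.8], 0.58)]
cup [([339.9, 235.1], 0.96), ([296.2, 244.2], 0.29)]
weight [([243.8, 164.5], 0.42)]
sled [([192.9, 171.3], 0.76)]
wrist o [0.256 0.629 0.385]
base_board []
pivot []
plank_tip []
square []
square_heel []
square_grip []
cup []
weight []
sled []
{'t': 1.5, 'q': array([ 1.58904648e+00,  3.58607195e-01,  1.18836533e-02,  1.85853222e-05,
       -1.22409120e+00, -2.88118413e-01]), 'qd': array([ 0.00015547, -0.00089695,  0.00125725,  0.0002059 ,  0.00078505,
       -0.0011027 ]), 'joint_efforts': array([-4.61353811e-04, -5.82372630e+01,  2.93302721e+01,  7.00252354e+00,
        1.25743050e-02, -1.23312773e-05]), 'eef_pos': array([0.17996474, 0.65054226, 0.22655281]), 'ee_rot': array([-3.14157066e+00, -1.26912672e-05, -1.84065827e+00]), 'force': array([-0.47620758, -0.53839575, -0.35758203]), 'moment': array([ 0.0081168 , -0.02805142, -0.01128947]), 'width': 0.08749938412200593}
```

View pics/a_scene.png

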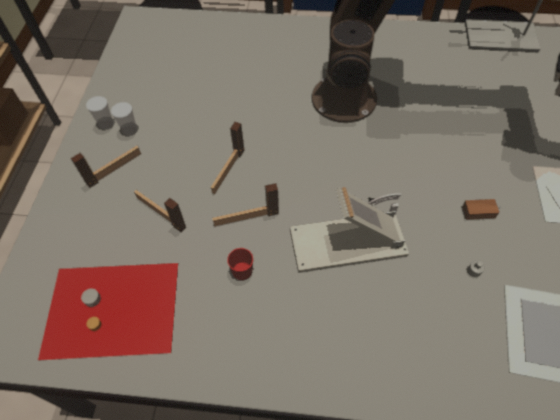

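View pics/a_side.png

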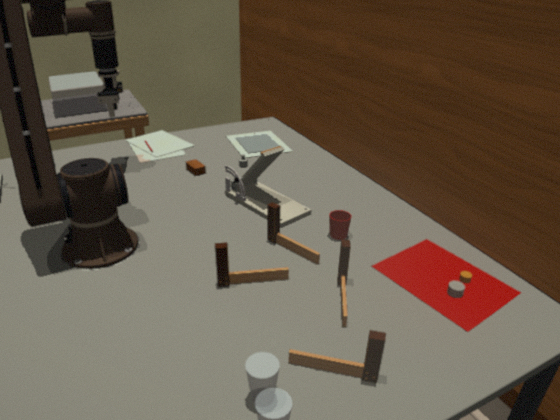

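Scene: the base board is at (347,241), with the plank tip at (345,200) and the hinge at the right end near (400,240). The cup is at (241,262), the sled at (481,208) and the weight at (476,268).

There are four squares, at about (108,168), (159,213), (226,170) and (245,215). The camera faces the robot, so image right is +y, the robot's left. That makes (245,215) the candidate; next I'll triangulate all four.

```bash
cat > m.py <<'E'
from h import *
s=grab_frame('scene'); d=grab_frame('side')
# heel/origin/grip per square: list by matching
S={n:[np.array(x['location']) for x in pinpoint('scene',n)] for n in ['square','square_heel','square_grip','base_board','pivot','plank_tip','cup','weight','sled']}
D={n:[np.array(x['location']) for x in pinpoint('side',n)] for n in S}
for n in S:
    for a in S[n]:
        for b in D[n]:
            o,r=und(s,a);o2,r2=und(d,b)
            X,e=tri([(o,r[0]),(o2,r2[0])])
            if max(e)<.012: print(n,a.round(),b.round(),X.round(4),np.round(e,3))
big=cv2.resize(s['pixels'][130:290,200:420,::-1],None,fx=3.6,fy=3.6,interpolation=cv2.INTER_CUBIC)
cv2.imwrite('pics/b.png',big)
big=cv2.resize(d['pixels'][140:300,200:360,::-1],None,fx=3.6,fy=3.6,interpolation=cv2.INTER_CUBIC)
cv2.imwrite('pics/c.png',big)
E
python3 m.py
```

```text
square [158. 211.] [340. 298.] [ 0.5381 -0.5462  0.0088] [0.006 0.006]
square [117. 172.] [332. 367.] [ 0.3957 -0.7247 -0.0038] [0.001 0.001]
square [228. 169.] [254. 282.] [ 0.3605 -0.3643  0.001 ] [0.004 0.004]
square [246. 215.] [293. 249.] [ 0.5329 -0.2809  0.0081] [0.002 0.002]
square_heel [244. 150.] [218. 284.] [ 0.2689 -0.3254 -0.0045] [0.005 0.005]
square_heel [277. 211.] [273. 236.] [ 0.5096 -0.1869  0.0099] [0.002 0.002]
square_heel [182. 231.] [342. 279.] [ 0.5963 -0.4641 -0.0042] [0. 0.]
square_heel [ 87. 188.] [379. 378.] [ 4.707e-01 -7.988e-01 -2.000e-04] [0. 0.]
square_grip [236. 216.] [299. 248.] [ 0.5436 -0.3043  0.022 ] [0.003 0.003]
square_grip [154. 205.] [320. 364.] [ 0.4379 -0.6176 -0.1192] [0.001 0.001]
square_grip [154. 205.] [343. 296.] [ 0.5318 -0.5581  0.028 ] [0.001 0.001]
square_grip [224. 170.] [262. 275.] [ 0.3804 -0.3725  0.0225] [0.005 0.005]
base_board [351. 243.] [266. 205.] [ 0.593   0.0385 -0.0077] [0.004 0.004]
pivot [394. 231.] [244. 186.] [0.5568 0.1599 0.024 ] [0.002 0.002]
plank_tip [337. 204.] [276. 151.] [ 0.6085 -0.016   0.2206] [0.001 0.001]
cup [243. 271.] [336. 234.] [ 0.7104 -0.2609 -0.001 ] [0.002 0.002]
weight [478. 272.] [245. 164.] [0.6583 0.3918 0.0061] [0.004 0.004]
sled [477. 214.] [196. 168.] [0.4564 0.417  0.01  ] [0.006 0.006]
```

View pics/b.png

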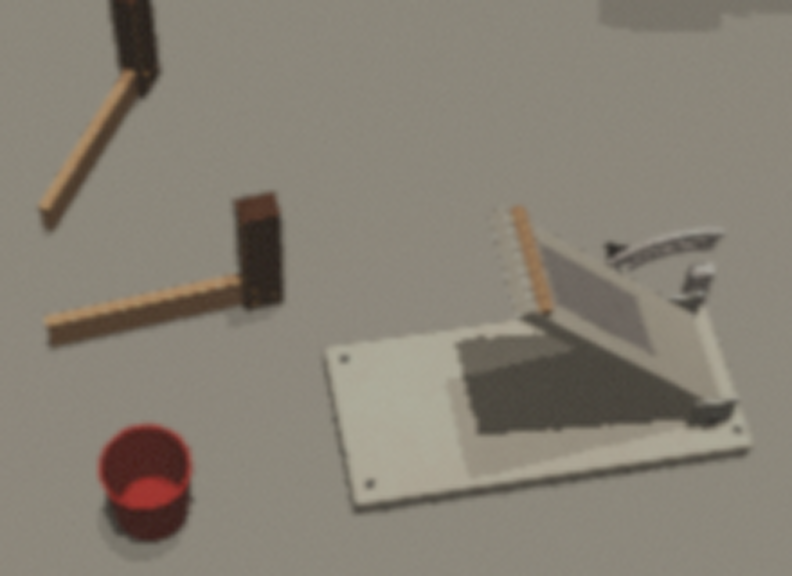

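View pics/c.png

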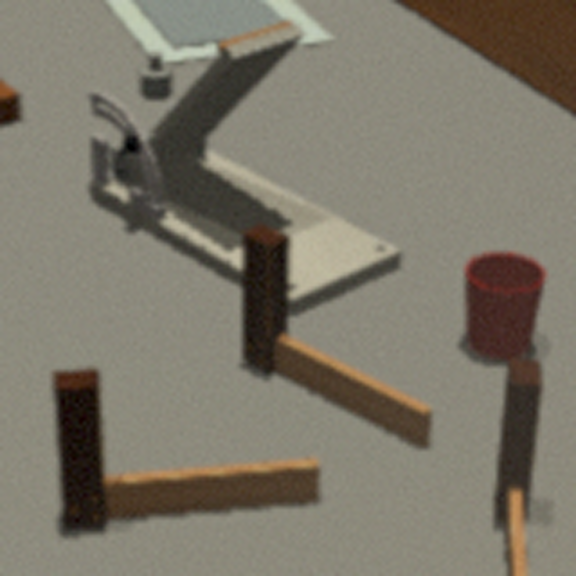

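The enlarged crop confirms it: the square at full-image (245,215), heel (277,211), standing next to the board's -y end. It has the largest y of the four (-0.28, against -0.36, -0.55 and -0.72), so it is farthest to the robot's left. Next I'll fit the poses to the masks.

```bash
cat > fit.py <<'E'
from h import *
from scipy.optimize import minimize
import sys
def box(x0,x1,y0,y1,z0,z1): return np.array([[x,y,z] for x in(x0,x1) for y in(y0,y1) for z in(z0,z1)])/1000
SQ=[box(-12,12,66,100,0,130),box(-5,5,-100,66,0,36)]
def T(P,x,y,z,yaw):
    c,s=np.cos(yaw),np.sin(yaw); return P@np.array([[c,s,0],[-s,c,0],[0,0,1]])+[x,y,z]
def plank(a):  # in board frame
    P=box(-45,45,0,250,-7,7)  # y along plank, z outward
    u=np.array([0,-np.cos(a),np.sin(a)]);n=np.array([0,np.sin(a),np.cos(a)])
    return np.outer(P[:,0],[1,0,0])+np.outer(P[:,1],u)+np.outer(P[:,2],n)+[0,.130,.036]
def ras(f,boxes):
    m=np.zeros((420*4,560*4),np.uint8)
    for b in boxes: cv2.fillConvexPoly(m,cv2.convexHull(((proj(f,b)+.5)*4).astype(np.float32)).astype(np.int32),1)
    return cv2.resize(m*255,(560,420),interpolation=cv2.INTER_AREA)/255.
def soft(m): return cv2.GaussianBlur(m.astype(float),(0,0),1)
def near(cam,name,px):
    r=[x for x in regions_of(cam,name)]
    return min(r,key=lambda x:np.hypot((x['bbox'][0]+x['bbox'][2])/2-px[0],(x['bbox'][1]+x['bbox'][3])/2-px[1]))
def fitmin(c,p0,sc):
    p0=np.array(p0,float);sc=np.array(sc)
    for _ in range(2):
        r=minimize(lambda v:c(p0+v*sc),np.zeros(len(sc)),method='Nelder-Mead',options=dict(initial_simplex=np.vstack([np.zeros(len(sc)),np.eye(len(sc))]),maxiter=250)); p0=p0+r.x*sc
    return p0,r.fun
if __name__=='__main__':
    F={c:grab_frame(c) for c in('scene','side')}
    M={c:soft(near(c,'square',p)['pixels']) for c,p in(('scene',(246,205)),('side',(292,235)))}
    for cs in (['scene','side'],['scene'],['side']):
        cost=lambda v:sum(((soft(ras(F[c],[T(b,v[0],v[1],0,v[2]) for b in SQ]))-M[c])**2).sum() for c in cs)
        print('square',cs,fitmin(cost,[.533,-.281,.25],[.01,.01,.1]))
    B={c:soft(near(c,'base_board',p)['pixels']) for c,p in(('scene',(347,240)),('side',(268,200)))}
    P={c:soft(near(c,'plank',p)['pixels']) for c,p in(('scene',(370,215)),('side',(255,180)))}
    BB=box(-73,73,-160,160,0,20)
    def cost(v,cs):
        t=0
        for c in cs:
            mp=ras(F[c],[T(plank(v[3]),v[0],v[1],0,v[2])]); t+=((soft(mp)-P[c])**2).sum()
            mb=np.clip(ras(F[c],[T(BB,v[0],v[1],0,v[2])])-mp,0,1); t+=((soft(mb)-B[c])**2).sum()
        return t
    for cs in (['scene','side'],['scene'],['side']):
        print('board',cs,fitmin(lambda v:cost(v,cs),[.593,.0385,.28,.79],[.01,.01,.1,.1]))
E
python3 fit.py
```

```text
square ['scene', 'side'] (array([ 0.53483292, -0.27841604,  0.35047368]), np.float64(25.199771550664458))
square ['scene'] (array([ 0.53624092, -0.27985626,  0.34023377]), np.float64(10.553533927726729))
square ['side'] (array([ 0.53373073, -0.27885982,  0.35841173]), np.float64(4.149450569094298))
board ['scene', 'side'] (array([0.59128729, 0.03055363, 0.26035573, 0.83190996]), np.float64(542.2017866894614))
board ['scene'] (array([0.59133064, 0.03132351, 0.25628841, 0.82330112]), np.float64(167.67817690225763))
board ['side'] (array([0.59280308, 0.03090139, 0.27313102, 0.84691921]), np.float64(357.92845330622083))
```

```bash
python3 -m inch '0 0 0 17 0 0 0;0 0 0 17 0 0 0;0 0 0 17 0 0 0;0 44 -72.6 17 0 0 -59.6;0 44 -72.6 17 0 0 -59.6;0 44 -72.6 17 0 0 -59.6;0 44 -72.6 17 0 0 -59.6;0 44 -72.6 17 0 0 -59.6;0 44 -72.6 17 0 0 -59.6;0 44 -72.6 17 0 0 -59.6;0 44 -72.6 17 0 0 -59.6;0 44 -72.6 17 0 0 -59.6'
```

```text
t: 4.4
eef_pos: [0.4721, 0.1676, 0.3971]
ee_rot: [3.141, 0.001, -2.88]
force: [1.5, 1.1, 0.2]
width: 0.0004
```

```bash
python3 -m inch '0 14.7 -24.3 0 0 0 0;0 14.7 -24.3 0 0 0 0;0 14.7 -24.3 0 0 0 0;0 14.7 -24.3 0 0 0 0;0 14.7 -24.3 0 0 0 0;0 14.7 -24.3 0 0 0 0;0 14.7 -24.3 -21.7 0 0 0;0 14.7 -24.3 -21.7 0 0 0;0 14.7 -24.3 -21.7 0 0 0;0 14.7 -24.3 -21.7 0 0 0;0 14.7 -24.3 -21.7 0 0 0;0 14.7 -24.3 -21.7 0 0 0'
```

```text
t: 5.9
eef_pos: [0.6201, -0.075, 0.1822]
ee_rot: [-3.141, 0.004, -2.879]
force: [-0.5, -0.1, 0.6]
width: 0.0002
```

```bash
python3 -m inch '0 -0.8 2.8 0 0 0 0;0 -1.5 5.5 0 0 0 0;0 -1.9 6.8 1 0 0 0;0 -2.2 8.1 2 0 0 0;0 -2.6 9.4 3 0 0 0;0 -2.9 10.7 4 0 0 0;0 -3.4 12.9 5 0 0 0;0 -4 15.2 6 0 0 0;0 -4.5 16.9 6.5 0 0 0;0 -5 18.6 7 0 0 0;0 -5 18.6 7 0 0 0'
cat > pl.py <<'E'
from fit import *
F={c:grab_frame(c) for c in('scene','side')}
V=[.5913,.0310,.260]
for cs in (['scene'],['side']):
    P={c:soft(regions_of(c,'plank')[0]['pixels']) for c in cs}
    # fit the angle by the plank's mask only where it is not hidden (free z tip), small lateral slack
    cost=lambda v:sum(((soft(ras(F[c],[T(plank(v[0]),V[0],V[1],0,V[2])]))-P[c])**2).sum() for c in cs)
    g=np.arange(.7,1.86,.02); k=[cost([a]) for a in g]; i=int(np.argmin(k)); 
    r=minimize(cost,[g[i]],method='Nelder-Mead',options=dict(initial_simplex=[[g[i]],[g[i]+.03]])); print(cs,r.x,r.fun)
rs=[]
for c in F:
    p=pinpoint(c,'plank_tip')
    if p: o,d=und(F[c],p[0]['location']); rs.append((o,d[0])); print(c,p[0]['location'],p[0]['p'])
if len(rs)==2:
    X,e=tri(rs); c,s=np.cos(V[2]),np.sin(V[2]); d=X-[V[0],V[1],0]
    by=-s*d[0]+c*d[1]-.130; bz=X[2]-.036; print('tip',X,e,'angle',np.arctan2(bz,-by)-np.arcsin(.007/.25)*-1 if 0 else np.arctan2(bz,-by)+.028)
cv2.imwrite('pics/p%d.png'%int(F['scene']['pixels'].sum()%9999),cv2.resize(np.hstack([F['scene']['pixels'][110:290,280:430],F['side']['pixels'][90:270,180:330]])[:,:,::-1],None,fx=2.6,fy=2.6,interpolation=cv2.INTER_CUBIC))
E
python3 pl.py; ls pics
```

```text
t: 7.28
eef_pos: [0.5698, 0.1125, 0.2524]
ee_rot: [3.141, 0.004, -2.878]
force: [0.7, 0.2, -0.6]
width: 0.0005
['scene'] [1.3475] 423.9423503248953
['side'] [1.48375] 230.595285517495
scene [397.1, 180.6] 0.64
side [247.6, 122.0] 0.63
tip [0.56640795 0.12352507 0.2838521 ] [0.003633353601061695, 0.0036333536010616724] angle 1.4617343268584029
a.png
a_scene.png
a_side.png
a_wrist.png
b.png
c.png
p9366.png
```

```bash
python3 -m inch '0 -0.1 0.4 0.1 0 0 0;0 -0.2 0.8 0.2 0 0 0;0 -0.3 1.15 0.2 0 0 0;0 -0.3 1.15 0.2 0 0 0;0 -0.3 1.15 0.2 0 0 0;0 0.4 -2 0.2 0 0 0;0 1.3 -5 0.2 0 0 0;0 1.3 -5 0.2 0 0 0;0 1.3 -5 5 0 0 0;0 1.3 -5 5 0 0 0;0 1.3 -5 5 0 0 0'; python3 pl.py;  ls -t pics|head -1
```

```text
t: 8.95
eef_pos: [0.583, 0.0612, 0.3018]
ee_rot: [3.141, 0.004, -2.88]
force: [-0.7, 0.4, -0.0]
width: 0.0004
['scene'] [1.5115625] 294.56524246903365
['side'] [1.5153125] 106.47649303058103
scene [399.2, 177.0] 0.79
side [246.9, 121.0] 0.98
tip [0.56233829 0.12593653 0.28926905] [0.0006874147209217414, 0.000687414720921804] angle 1.477746525293942
p3047.png
```

```bash
python3 -m inch '0.7 -3.8 -36.8 0 0 0 5.2;0.7 -3.8 -36.8 0 0 0 5.2;0.7 -3.8 -36.8 0 0 0 5.2;0.7 -3.8 -36.8 0 0 0 5.2;0.7 -3.8 -36.8 0 0 0 5.2;0.7 -3.8 -36.8 0 0 0 5.2;0.7 -3.8 -36.8 -8 0 0 5.2;0.7 -3.8 -36.8 -8 0 0 5.2;0.7 -3.8 -36.8 -8 0 0 5.2;0.7 -3.8 -36.8 -8 0 0 5.2'
cat > sq.py <<'E'
from fit import *
w=grab_frame('wrist'); r=regions_of('wrist','square'); print([(x['bbox'],round(x['p'],2)) for x in r])
for n in ('square','square_heel','square_grip'): print(n,[(np.round(x['location'],1).tolist(),round(x['p'],2)) for x in pinpoint('wrist',n)[:3]])
pr=lambda P:proj(w,T(np.array(P)/1000,.5348,-.2784,0,.35))
print('pred heel,origin,grip',pr([[0,100,0],[0,0,0],[0,-20,20]]).round(1).tolist())
im=w['pixels'][:,:,::-1].copy()
for b in SQ: cv2.polylines(im,[cv2.convexHull(proj(w,T(b,.5348,-.2784,0,.35)).astype(np.float32)).astype(np.int32)],True,(0,255,0),1)
cv2.imwrite('pics/w1.png',im)
if r:
    m=soft(max(r,key=lambda x:x['pixels'].sum())['pixels'])
    cost=lambda v:((soft(ras(w,[T(b,v[0],v[1],0,v[2]) for b in SQ]))-m)**2).sum()
    print(fitmin(cost,[.5348,-.2784,.35],[.006,.006,.06]),cost([.5348,-.2784,.35]))
F={c:grab_frame(c) for c in('scene','side')}
B={c:soft(near(c,'base_board',p)['pixels']) for c,p in(('scene',(347,240)),('side',(268,200)))}
BB=box(-73,73,-160,160,0,20)
for cs in (['scene','side'],['scene'],['side']):
  def cb(v):
    t=0
    for c in cs:
        mp=ras(F[c],[T(plank(1.505),v[0],v[1],0,v[2]),]); k=1-cv2.dilate((ras(F[c],[T(plank(1.505),v[0],v[1],0,v[2]),T(box(-90,-55,30,165,0,130),v[0],v[1],0,v[2]),T(box(40,60,110,150,0,60),v[0],v[1],0,v[2])])>0).astype(np.uint8),np.ones((5,5)))
        t+=(k*(soft(ras(F[c],[T(BB,v[0],v[1],0,v[2])]))-B[c])**2).sum()
    return t
  print('board',cs,fitmin(cb,[.5913,.031,.26],[.006,.006,.05]))
E
python3 sq.py
```

```text
t: 10.5
eef_pos: [0.5463, -0.3071, 0.2236]
ee_rot: [-3.139, 0.004, -2.787]
force: [0.0, -1.0, 0.6]
width: 0.0616
[([281.2, 0.0, 344.8, 54.1], 0.84), ([270.9, 127.7, 296.9, 338.0], 0.67), ([375.1, 141.5, 532.3, 267.1], 0.56)]
square [([429.7, 190.5], 0.92), ([284.3, 207.5], 0.61)]
square_heel [([477.2, 238.6], 0.89), ([287.5, 45.8], 0.59)]
square_grip [([431.9, 184.2], 0.95), ([283.1, 190.3], 0.71), ([283.8, 209.5], 0.32)]
pred heel,origin,grip [[282.7, 274.7], [283.1, 205.8], [283.1, 194.5]]
(array([ 0.54083646, -0.27848854,  0.35015625]), np.float64(5790.067113325928)) 5817.440152553457
board ['scene', 'side'] (array([0.59098701, 0.03216756, 0.26623384]), np.float64(291.92208333092236))
board ['scene'] (array([0.59217568, 0.02997997, 0.26043108]), np.float64(18.602913637621356))
board ['side'] (array([0.58735759, 0.0347959 , 0.31061544]), np.float64(254.74360213826253))
```

View pics/w1.png

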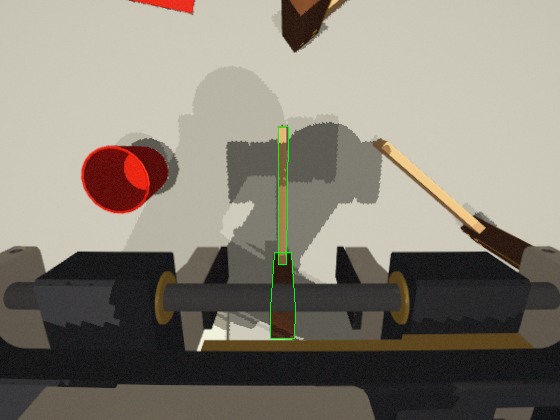

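View pics/p3047.png

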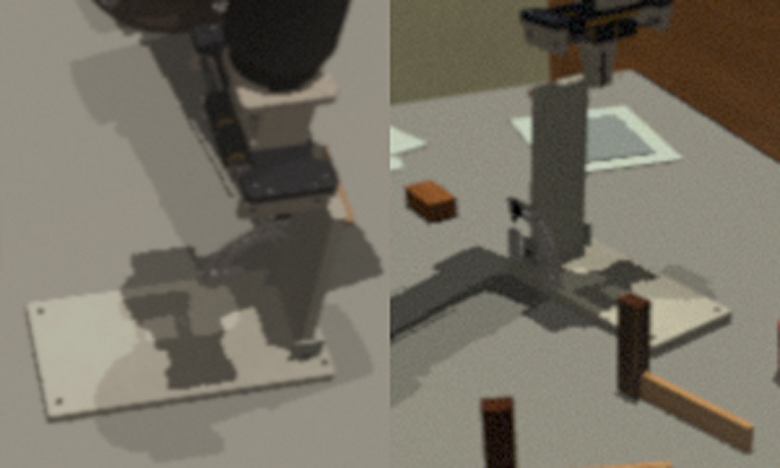

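Wrist view: the square's predicted outline (blade at column 283, rows 127–265, stock below) lies on the real one. The gap is centred between the fingers, with the cup well off at (117,180). In p3047 the plank stands almost upright. I'll descend and grip.

```bash
python3 -m inch '0.7 -0.1 0 -6 0 0 0;0.7 -0.1 0 -12 0 0 0;0.7 -0.1 0 -17 0 0 0;0.7 -0.1 0 -19.5 0 0 0;0.7 -0.1 0 -21 0 0 0;0.7 -0.1 0 -21.7 0 0 0;0.7 -0.1 0 -21.7 0 0 0;0 -0.1 0 -21.7 0 0 0;0 -0.1 0 -21.7 0 0 0;0 -0.1 0 -21.7 0 0 0;0 -0.1 0 -21.7 0 0 0;0 -0.1 0 -21.7 0 0 0' 50; python3 -c "
from h import *
s=telemetry.get_state();print(s['eef_pos'],s['ee_rot'],s['force'],s['moment'],s['width'])"
```

```text
t: 12.45
eef_pos: [0.544, -0.3072, 0.0046]
ee_rot: [-3.141, 0.003, -2.789]
force: [-0.8, -0.5, 0.2]
width: 0.0171
[ 0.54399117 -0.30723445  0.00464674] [-3.14091474e+00  2.63329158e-03 -2.78904902e+00] [-0.83559773 -0.51612633  0.21499771] [ 0.03604187 -0.0311697  -0.01121642] 0.017084905908985454
```

```bash
python3 -m inch '0 0 0 0 0 0 0;0 0 0 0 0 0 0;0 0 0 3 0 0 0;0 0 0 6 0 0 0;0 0 0 10 0 0 0;0 0 0 10 0 0 0;0 1 5 10 0 0 -5.2;0 2 10 10 0 0 -5.2;0 3 15 10 0 0 -5.2;0 4 20 10 0 0 -5.2;0 4.7 24.5 10 0 0 -5.2;0 5.2 28 10 0 0 -5.2' 60;  python3 -m inch '0 0 0 0 0 0 0;0 0 0 0 0 0 0'
cat > hold.py <<'E'
from fit import *
s=telemetry.get_state();print({k:np.round(s[k],4).tolist() for k in('t','eef_pos','ee_rot','force','moment','width')})
F={c:grab_frame(c) for c in('scene','side')}
t=np.array(s['eef_pos']);yaw=s['ee_rot'][2]+np.pi
c0=t+[-np.sin(yaw)*.030,np.cos(yaw)*.030,-.0046]; print('pred sq',c0,yaw)
for c in F:
    im=F[c]['pixels'][:,:,::-1].copy()
    for b in SQ: cv2.polylines(im,[cv2.convexHull(proj(F[c],T(b,*c0,yaw)).astype(np.float32)).astype(np.int32)],True,(0,255,0),1)
    BB=box(-73,73,-160,160,0,20)
    cv2.polylines(im,[cv2.convexHull(proj(F[c],T(BB,.5915,.031,0,.262)).astype(np.float32)).astype(np.int32)],True,(255,0,255),1)
    cv2.polylines(im,[cv2.convexHull(proj(F[c],T(plank(1.505),.5915,.031,0,.262)).astype(np.float32)).astype(np.int32)],True,(255,255,0),1)
    F[c]['im']=im
import sys
cv2.imwrite('pics/%s.png'%sys.argv[1],cv2.resize(np.hstack([F['scene']['im'][130:290,280:420],F['side']['im'][100:260,200:340]]),None,fx=2.8,fy=2.8,interpolation=cv2.INTER_CUBIC))
E
python3 hold.py g1
```

```text
t: 13.95
eef_pos: [0.5954, -0.0254, 0.1035]
ee_rot: [-3.141, 0.001, -2.879]
force: [0.7, 0.5, -0.9]
width: 0.0099
t: 14.2
eef_pos: [0.5946, -0.0256, 0.1026]
ee_rot: [-3.141, -0.001, -2.879]
force: [-0.1, -0.7, -1.9]
width: 0.0097
{'t': 14.2, 'eef_pos': [0.5946, -0.0256, 0.1026], 'ee_rot': [-3.1413, -0.0008, -2.8786], 'force': [-0.0541, -0.7235, -1.8682], 'moment': [-0.0891, -0.0508, 0.008], 'width': 0.0097}
pred sq [0.58682713 0.00340434 0.09801983] 0.2629708772758721
```

View pics/g1.png

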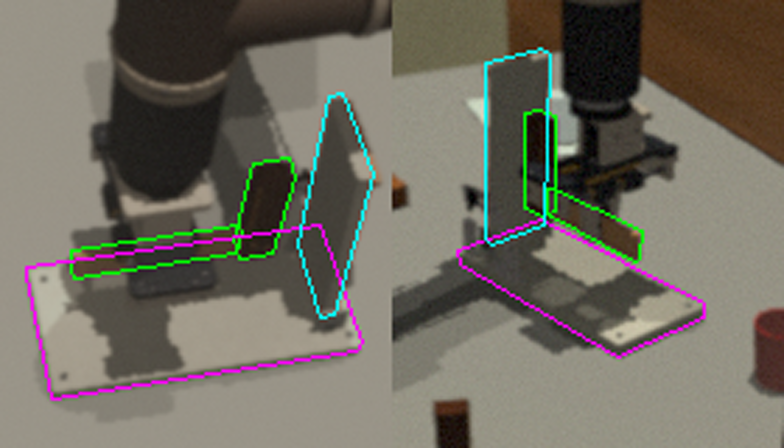

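The picture shows the square held straight in the grip, with its model outline on it in both views. Board and plank outlines fit too. Now I'll lower it over the board, 25 mm short of the corner.

```bash
python3 -m inch '0 0.5 2.55 0 0 0 0;0 0.5 2.55 -2 0 0 0;0 0.5 2.55 -4 0 0 0;0 0.5 2.55 -5.8 0 0 0;0 0.5 2.55 -5.8 0 0 0;0 0.5 2.55 -5.8 0 0 0'; for i in 1; do python3 -m inch '0 0 0 -0.5 0 0 0;0 0 0 -1 0 0 0;0 0 0 -1 0 0 0;0 0 0 -1 0 0 0'; done;  python3 -m inch '0 0 0 -0.3 0 0 0;0 0 0 -0.5 0 0 0;0 0 0 -0.5 0 0 0'; python3 -m inch '0 0 0 -0.2 0 0 0;0 0 0 -0.3 0 0 0;0 0 0 -0.3 0 0 0'
```

```text
t: 15.05
eef_pos: [0.6003, -0.0014, 0.0456]
ee_rot: [-3.141, 0.001, -2.881]
force: [0.8, -0.5, -0.8]
width: 0.0097
t: 15.55
eef_pos: [0.6004, -0.0014, 0.0357]
ee_rot: [-3.141, 0.001, -2.881]
force: [-0.2, -0.4, -1.2]
width: 0.0094
t: 15.92
eef_pos: [0.6002, -0.0014, 0.0304]
ee_rot: [-3.141, 0.0, -2.88]
force: [-0.3, 0.0, -1.1]
width: 0.0093
t: 16.3
eef_pos: [0.6001, -0.0014, 0.0273]
ee_rot: [-3.141, -0.0, -2.881]
force: [0.2, 0.0, -1.3]
width: 0.0101
```

```bash
python3 -m inch '0 -0.15 0.55 0 0 0 0;0 -0.25 0.97 0 0 0 0;0 -0.25 0.97 -0.1 0 0 0;0 -0.25 0.97 -0.2 0 0 0;0 -0.25 0.97 -0.2 0 0 0'; python3 -m inch '0 0 0 -0.1 0 0 0;0 0 0 -0.1 0 0 0;0 0 0 -0.1 0 0 0';python3 -m inch '0 0 0 -0.1 0 0 0;0 0 0 -0.1 0 0 0;0 0 0 -0.1 0 0 0'; python3 -c "
from h import *
s=telemetry.get_state();print(s['eef_pos'],s['ee_rot'],s['force'],s['moment'],s['width'])"
```

```text
t: 16.92
eef_pos: [0.5975, 0.0082, 0.0252]
ee_rot: [-3.141, -0.0, -2.881]
force: [0.6, 1.0, -1.6]
width: 0.0097
t: 17.3
eef_pos: [0.5977, 0.0082, 0.0246]
ee_rot: [-3.141, 0.0, -2.88]
force: [-2.5, -0.7, 5.3]
width: 0.0098
t: 17.68
eef_pos: [0.5977, 0.0081, 0.0246]
ee_rot: [-3.141, 0.0, -2.88]
force: [-3.5, 1.5, 11.1]
width: 0.0094
[0.59767188 0.00813945 0.02459268] [-3.14073167e+00  4.25122895e-04 -2.88030878e+00] [-3.49900003  1.51327779 11.12884339] [ 0.3872512   1.72524041 -0.04726946] 0.00943197863837789
```

```bash
python3 -m inch '0 0 0 0 0 0 0;0 -0.1 0.4 0 0 0 0;0 -0.18 0.7 0 0 0 0;0 -0.18 0.7 0 0 0 0'; python3 -m inch '0 -0.05 0.2 0 0 0 0;0 -0.1 0.4 0 0 0 0;0 -0.1 0.4 0 0 0 0';python3 -c "
from h import *
s=telemetry.get_state();print(s['eef_pos'],s['ee_rot'],s['force'],s['moment'],s['width'])"; python3 hold.py g2
```

```text
t: 18.18
eef_pos: [0.596, 0.0156, 0.0246]
ee_rot: [-3.141, 0.001, -2.88]
force: [-1.1, 1.0, 1.0]
width: 0.0096
t: 18.55
eef_pos: [0.5951, 0.0194, 0.0247]
ee_rot: [-3.141, 0.001, -2.88]
force: [0.4, -3.9, 2.8]
width: 0.0097
[0.59506008 0.01935725 0.02468486] [-3.14058168e+00  7.60579324e-04 -2.87994378e+00] [ 0.39635863 -3.89464077  2.78550771] [-1.10023853 -0.2643537   0.02561522] 0.009729037613383158
{'t': 18.55, 'eef_pos': [0.5951, 0.0194, 0.0247], 'ee_rot': [-3.1406, 0.0008, -2.8799], 'force': [0.3964, -3.8946, 2.7855], 'moment': [-1.1002, -0.2644, 0.0256], 'width': 0.0097}
pred sq [0.58729987 0.0483362  0.02008486] 0.26164887444494367
```

```bash
python3 -m inch '0 -0.05 0.2 -0.03 0 0 0;0 -0.08 0.3 -0.03 0 0 0;0 -0.08 0.3 -0.03 0 0 0'; python3 -m inch '0 -0.03 0.1 -0.03 0 0 0;0 -0.03 0.1 -0.03 0 0 0;0 -0.03 0.1 -0.03 0 0 0';python3 -c "
from h import *
s=telemetry.get_state();print(s['eef_pos'],s['ee_rot'],s['force'],s['moment'],s['width'])"
```

```text
t: 19.02
eef_pos: [0.5945, 0.0222, 0.0247]
ee_rot: [-3.14, 0.001, -2.88]
force: [0.4, -5.0, 4.4]
width: 0.0095
t: 19.4
eef_pos: [0.5944, 0.0228, 0.0247]
ee_rot: [-3.14, 0.001, -2.88]
force: [0.3, -4.4, 3.4]
width: 0.0096
[0.59440764 0.02284555 0.02468587] [-3.14007936e+00  1.48946297e-03 -2.87990916e+00] [ 0.30825985 -4.358906    3.35921571] [-1.45774577 -0.28762149  0.01995806] 0.009641199088718697
```

View pics/g2.png

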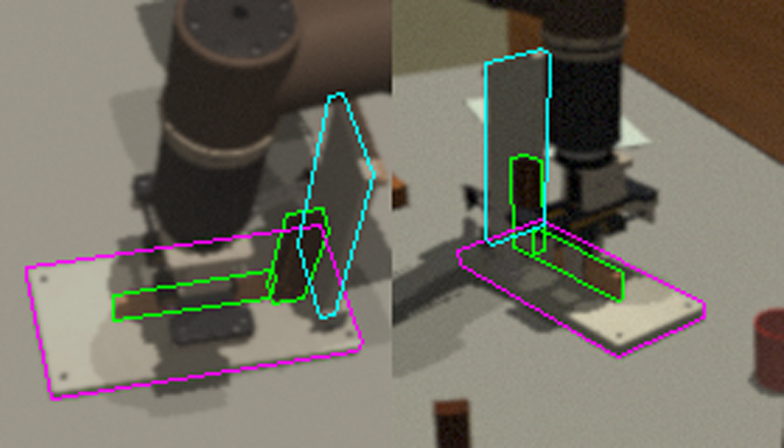

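The picture shows the square standing on the board, with its stock just meeting the plank. The outlines still fit in both views. I'll keep advancing in small steps until the force rises.

```bash
python3 -m inch '0 -0.03 0.1 -0.04 0 0 0;0 -0.03 0.1 -0.04 0 0 0;0 -0.03 0.1 -0.04 0 0 0';  python3 -m inch '0 -0.03 0.1 -0.04 0 0 0;0 -0.03 0.1 -0.04 0 0 0;0 -0.03 0.1 -0.04 0 0 0'; python3 -c "
from h import *
s=telemetry.get_state();print(s['eef_pos'],s['ee_rot'],s['force'],s['moment'],s['width'])"
```

```text
t: 19.77
eef_pos: [0.5944, 0.0235, 0.0246]
ee_rot: [-3.14, 0.002, -2.88]
force: [0.5, -5.5, 4.9]
width: 0.0095
t: 20.15
eef_pos: [0.5943, 0.0241, 0.0246]
ee_rot: [-3.139, 0.002, -2.88]
force: [0.9, -5.2, 3.8]
width: 0.0095
[0.59428998 0.02409014 0.02462406] [-3.13921250e+00  2.12844446e-03 -2.87971498e+00] [ 0.92546071 -5.18320438  3.83711829] [-1.72175479 -0.27416118  0.06809292] 0.009473761739898215
```

```bash
python3 -m inch '0 -0.03 0.1 -0.05 -0.2 -0.05 0;0 -0.03 0.1 -0.05 -0.2 -0.05 0;0 -0.03 0.1 -0.05 -0.2 -0.05 0';  python3 -m inch '0 -0.03 0.1 -0.05 -0.2 -0.05 0;0 -0.03 0.1 -0.05 -0.2 -0.05 0;0 -0.03 0.1 -0.05 -0.2 -0.05 0'; python3 -c "
from h import *
s=telemetry.get_state();print(s['eef_pos'],s['ee_rot'],s['force'],s['moment'],s['width'])"; python3 pl.py
```

```text
t: 20.52
eef_pos: [0.5944, 0.0241, 0.0246]
ee_rot: [-3.135, 0.002, -2.88]
force: [2.3, -9.4, 4.9]
width: 0.0092
t: 20.9
eef_pos: [0.5944, 0.024, 0.0246]
ee_rot: [-3.13, 0.002, -2.88]
force: [1.6, -10.7, 5.0]
width: 0.0096
[0.59436424 0.02398654 0.02459519] [-3.13014337e+00  2.43411638e-03 -2.88014058e+00] [  1.62834009 -10.68329057   5.02282362] [-2.6760672  -0.62969437 -0.00683459] 0.00960906712384072
['scene'] [1.574375] 202.33042059812797
['side'] [1.58546875] 411.3200641130341
scene [409.5, 179.0] 0.88
side [243.4, 119.7] 0.96
tip [0.56143968 0.15241498 0.28528229] [0.0021850702234373093, 0.0021850702234374117] angle 1.578784447255209
```

The advance has stopped and the contact is firm (Fy about -11 N). The tool itself has tipped 0.65°, though TCP height is unchanged, so the square is still flat on the board and only the pads turned. I'll bring the tool back level gently while keeping the press.

```bash
python3 -m inch '0 0 0.02 -0.03 0.3 0.1 0;0 0 0.03 -0.05 0.5 0.15 0;0 0 0.03 -0.05 0.5 0.15 0;0 0 0.03 -0.05 0.5 0.15 0'; python3 -c "
from h import *
s=telemetry.get_state();print(s['eef_pos'],s['ee_rot'],s['force'],s['moment'],s['width'])"; python3 pl.py; python3 hold.py g3
```

```text
t: 21.7
eef_pos: [0.5944, 0.0241, 0.0246]
ee_rot: [-3.139, 0.002, -2.88]
force: [-0.4, -5.0, 6.7]
width: 0.0098
[0.59437304 0.02410228 0.02457954] [-3.13898685e+00  2.11180095e-03 -2.87991468e+00] [-0.37469266 -4.97132396  6.65414874] [-1.57499933  0.28307805 -0.0340863 ] 0.009784580304663712
['scene'] [1.574375] 188.9807300230231
['side'] [1.5971875] 392.8642307579172
scene [409.3, 177.6] 0.7
side [242.2, 118.8] 0.89
tip [0.55796245 0.15223586 0.2882297 ] [0.003547084331837346, 0.003547084331837362] angle 1.5818750895122826
{'t': 22.0, 'eef_pos': [0.5944, 0.0241, 0.0246], 'ee_rot': [-3.1389, 0.0022, -2.8798], 'force': [-1.6502, -4.537, 7.2491], 'moment': [-1.5617, 0.3012, 0.0196], 'width': 0.0095}
pred sq [0.58664753 0.05308815 0.01999299] 0.2617428561629054
```

Run:
```python
from h import *
F={c:grab_frame(c) for c in('scene','side')}
cv2.imwrite('pics/z1.png',cv2.resize(np.hstack([F['scene']['pixels'][165:265,330:420],F['side']['pixels'][105:205,210:300]])[:,:,::-1],None,fx=4.4,fy=4.4,interpolation=cv2.INTER_CUBIC))
```

```text
(no output)
```

View pics/z1.png

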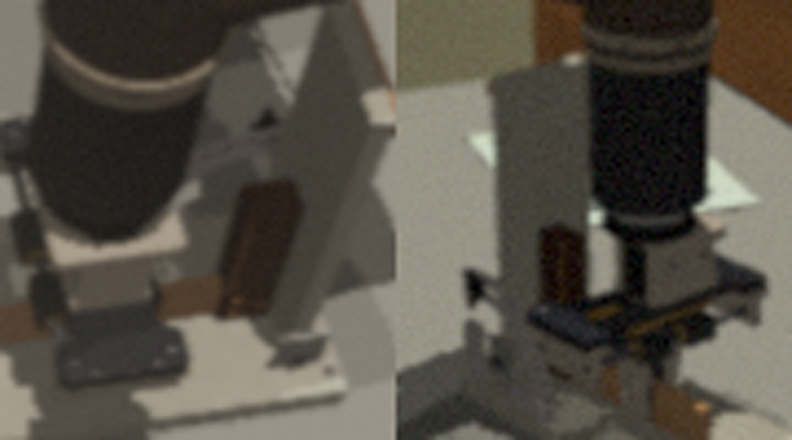

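The picture shows the stock standing parallel to the plank and closed up against it, with the blade on the board. TCP height has not changed by 0.1 mm since first touch, so the square has stayed flat. Now I'll raise the plank force.

```bash
python3 -m inch '0 -0.01 0.03 -0.03 0.05 0.01 0;0 -0.02 0.07 -0.05 0.1 0.03 0;0 -0.02 0.07 -0.05 0.1 0.03 0;0 -0.02 0.07 -0.05 0.1 0.03 0'
cat > st.py <<'E'
from h import *
A=[]
for i in range(8):
    grab_frame('wrist'); s=telemetry.get_state(); A.append(np.r_[s['force'],s['moment'],s['eef_pos'],s['ee_rot'],s['width']])
A=np.array(A); m=A.mean(0); print('t',s['t'],m.round(4).tolist(), 'sd',A.std(0)[:3].round(2))
print('along plank normal',-m[0]*.259+m[1]*.966,'along X',m[0]*.966+m[1]*.259,'N~',m[2]+1.4)
E
python3 st.py
```

```text
t: 22.7
eef_pos: [0.5944, 0.0241, 0.0246]
ee_rot: [-3.14, 0.002, -2.879]
force: [0.9, -6.7, 6.8]
width: 0.0093
t 23.1 [0.4633, -6.8902, 6.4913, -2.6748, -0.2009, 0.0009, 0.5944, 0.0242, 0.0246, -3.1399, 0.0021, -2.8795, 0.0095] sd [0.37 0.7  0.4 ]
along plank normal -6.77595239972034 along X -1.337042874999976 N~ 7.891316730463599
```

```bash
python3 -m inch '0 -0.01 0.04 -0.03 0 0 0;0 -0.02 0.09 -0.045 -0.05 0 0;0 -0.02 0.09 -0.045 -0.05 0 0;0 -0.02 0.09 -0.045 -0.05 0 0'; python3 st.py; python3 pl.py
```

```text
t: 23.6
eef_pos: [0.5944, 0.0242, 0.0246]
ee_rot: [-3.138, 0.002, -2.879]
force: [1.0, -9.2, 6.3]
width: 0.0097
t 24.0 [1.1199, -8.6113, 6.0002, -3.0776, -0.4262, 0.0069, 0.5944, 0.0241, 0.0246, -3.1381, 0.0017, -2.8793, 0.0096] sd [0.49 0.32 0.49]
along plank normal -8.608524538119578 along X -1.1484812771733957 N~ 7.400238786064239
['scene'] [1.5665625] 207.86819221994338
['side'] [1.5725] 447.28395841983837
scene [408.9, 180.0] 0.67
side [241.1, 121.7] 0.61
tip [0.55524394 0.15443337 0.27655992] [0.00456718481799667, 0.004567184817996705] angle 1.5927857631864522
```

```bash
python3 -c "
from h import *
print(arm.job_done())
s=telemetry.get_state();print(s['t'],s['force'],s['eef_pos'],s['width'])"
```

```text
the job is handed in; nothing more can be done
None
the job is handed in; nothing more can be done
```

The plank is up against the try square, and the arm is still holding the square pressed into the corner. I handed the job in at about 24 s of the 64 s allowed.

**What I did:** I raised the plank to about 1.50 rad with the closed fingers. I then took the square farthest to the robot's left by its blade, stood it on the board and slid it forward. Its stock pushed the plank up until the square stopped dead against the plank. I did not go near the cup, weight or sled, but I did not measure them again at the end.

**Last checks:**

| Check | Result |
|---|---|
| Force on the board | about 7.4 N |
| Force against the plank | about 8.6 N, possibly less by the square's friction on the board |
| Grip | still closed on the blade, 9.6 mm opening |
| Tool height | within 0.1 mm since first touching the board |
| Square's yaw | 0.262 rad, against 0.26 to 0.27 rad for the board from the fits I trusted |

**Where checks disagreed:**
- **Plank angle:** the final mask fits gave 1.567 and 1.573 rad, but the tip point gave 1.593 rad, with about 5 mm of disagreement between its two camera rays. I went by the mask fits and the firm stop. Readings taken during the pressing were slightly past vertical, between 1.574 and 1.597 rad.
- **Board yaw:** the side camera alone gave 0.31 rad in the second fit, partly hidden by the plank, so I did not use it.
- **Tool tilt:** the tool tipped about 0.65° while pressing. I brought it back to about 0.2°. The unchanged height means the square stayed flat.
- **Contact at the stock's top:** I inferred this from the plank having been pushed up by it; I did not measure it separately.

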